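Hang the calibration weight on the load cell's fork hook and shut the keeper

ROBOT

A 6-joint arm with a two-finger parallel gripper is mounted at the origin on a cart in front of the work surface, level with it; the furniture and walls round the work are solid. World frame = base frame: x ahead of the robot, y to its left, z up, the work surface at z = 0. Lengths are in m, angles in rad, forces in N, time in s.
With the tool pointing down it reaches from about 0.35 to 0.85 m from the base axis. Payload 8.1 kg.
Tool frame: the origin (TCP) lies on the centre line of the jaws, within the pads' length; the fingertips stand 25 mm ahead of it and the grasp point (between the pads) lies 6 mm ahead of it; z points along the fingers, y is the line along which they close (so a half turn about z gives the same grasp; the last joint's range is limited). The gripper opens to 85 mm and grips with 20 to 120 N. Pads are 22 mm wide; open, the fingers measure 114 mm over their backs; the gripper's body (76 mm by 85 mm) begins 54 mm behind the grasp point. The pads swing forward as they close: fully open they stand 13 mm farther back than shut.
Start: joints at [-1.314, 0.13, 1.488, -0, 1.523, -0.085], TCP at [0.201, -0.565, 0.256] pointing down, gripper open.
Joint ranges: [-2.96, 2.96], [-0.89, 2.26], [0.02, 2.5], [-1.34, 4.48], [0, 2.73], [-2.66, 2.66]. Speed limits (rad/s): [2.39, 2.39, 2.79, 3.14, 3.14, 3.14].

INTERFACE

Orientations are given as [roll, pitch, yaw] about the fixed x, y, z axes, in that order (R = Rz(yaw) Ry(pitch) Rx(roll)).
In Python, from rig import read_state, optics, ticket gives the robot as it stands.
- The arm moves only by the tool send_rows, never from a script. Its argument "motion" is a list of rows, each a list of 3 entries, a list of its own where there are three numbers: the shift along the tool's x, y, z in units of 0.3 m (1.0 is 0.3 m), then the turn about the tool's z in units of 4 degrees (1.0 is 4 degrees), then the opening, from -1 (shut) to 1 (fully open). In form: [[[x, y, z], twist, gripper], ...]. A call has 1 to 8 rows; each row shifts and turns the commanded pose from where the row before left it, along the tool's axes as they then stand; what a row does not reach is not made up. A row lasts 1/10 s, in which the tool goes at most 50 mm and 8.59 degrees, less where a joint would pass 70% of its speed; a pose out of reach is approached as far as the arm can. A call with a number of a shift or a turn outside -1 to 1 is refused whole. A call with a gripper value outside its range is refused whole. The fingers move at their own pace and stop on an object; "grip_force" is the grip in N (left out, the last holds). Time passes only in rows, so rows that do not move let the fingers close. It gives the time, the measured TCP pose, the force, the opening and the grip force at its end, in the units of the state.
- read_state(): the state, without advancing time (a new reading comes with each control period).
- optics.get_image(name): name is "scene" or "top"; returns a dict with "pixels" (420x560x3 uint8, red, green, blue), "fx", "fy", "cx", "cy" (pixels), "rvec" (rotation vector, rad) and "tvec" (3), from world to camera coordinates, as OpenCV has them. Camera axes: x right, y down, z forward; pixel columns grow to the right and rows downward; lengths in m; the calibration is good to about 2 mm. A picture is of the moment at which its call begins. There is no depth.
- ticket.sign_off(): hands the job in; it is judged then, once.
The state is a dict: "t": time; "joint_positions": joint angles; "joint_velocities": joint speeds; "tau": joint torques, N m; "tcp_pos": TCP position; "orientation": TCP orientation; "wrist_force": force on the tool from outside, world axes, zero at the start; "moment": the same for the moment, N m; "width": finger opening in m; "grasp_force": force on a finger pad.
Only numpy, scipy, OpenCV 4.12 (cv2) and the standard library are available. Lean on these libraries where they do the work, as an engineer would, in place of code of your own. Each camera call takes 0.05 s, during which the arm holds its last target. There are 200 camera calls.

TASK

Hang the brass calibration weight on the fork-shaped hook of the load cell on the rod stand: bring its cross pin in level from the open front of the hook, let it down into the throat until it hangs there by itself, and let go; then flip the small keeper lever down fully across the mouth of the hook. The load cell is delicate and is overloaded at 12 N, so feel your way gently, do not drop or tip the weight, and leave the other things on the trolley where they are.

Things in the scene. Friction and masses are not known exactly. Their poses are not given: they have to be found in the camera images.
- hanger_weight: Brass calibration weight, about 0.3 kg, standing upright: foot disc diameter 50, brass discs up to z 48 mm, steel stem of diameter 8, cross pin through the stem at z 150, flat aluminium thumb piece on top (z 186 to 218 mm, 12 mm thick along x, 26 mm wide along y), to be pinched across its 12 mm. Origin: centre of the foot's underside, z up.
- cross_pin (a point): Centre of the weight's cross pin: level steel pin, diameter 8 mm, 66 mm long along y (33 mm each side), 150 mm above the foot. Axes as the weight's; half a turn makes no difference.
- stand: Fixed laboratory stand, origin under its rod, z up: grey base 130 x 90 x 18 mm, steel rod to z 256 mm, and on it a boss head that carries a load cell (case top below z 242 mm) and, on the cell, a steel fork hook whose open front looks along the stand's -x. The fork gives way downwards 0.07 mm per N; sideways it is stiff.
- fork_mark (a point): Fixed to the stand, axes as its own: centre of the pin when home in the fork, in x and y. Its height is only nominal: the boss was clamped by hand, so the whole fork is really up to 14 mm higher or lower; feel for it. The fork is two equal upright cheeks, 12 to 17 mm left and right of here; the stem goes between, the pin lies across both. Throat 11 mm long (x -5.5 to 5.5 mm), floor 4 mm below here.
- lip_mark (a point): Nominal (same height error) middle of the fork's open landing lip, 33 mm before and 8 mm above fork_mark. The lip's flat top runs from its blunt front end (11 mm before here) back to the throat. A roof, its underside 10 mm above the lip, 10 mm thick, blunt in front, covers it from 19 mm behind here on: a pin riding on the lip has 2 mm of play under it, then drops 12 mm into the throat.
- pivot_mark (a point): Nominal (same height error) pivot of the keeper, a dark crank outside the left cheek (y 24 to 28 mm from fork_mark), 8 mm behind and 24 mm above fork_mark. Shut: arm 30 mm forward, leg down across the mouth. On the leg a push pin, diameter 8, stands out to the left, 2 to 29 mm left of here; shut, its axis is 26.5 mm before and 16 mm below the pivot. About 1 to 2 N moves it.
- keeper (a joint): Keeper angle: 0 shut, growing as the leg swings forward and up about the pivot; starts at 0.95 to 1.15 rad and stays where it is left. Raised like this it overhangs the lip on the left, from about 7 mm behind lip_mark on, 23 mm and more above the lip.
- mass_100: Bystander: brass slotted mass lying flat, diameter 38, 11 mm high; origin at the centre of its underside.
- mass_50: Bystander: brass slotted mass lying flat, diameter 30, 9 mm high; origin at the centre of its underside.
- fuse_box: Bystander: small cardboard box, 38 x 58 x 18 mm; origin at the centre of its underside.
- tape_roll: Bystander: roll of black tape lying flat, diameter 62, 19 mm high; origin at the centre of its underside.
- thumb_screw: Bystander: spare thumb screw, diameter 24, 30 mm high; origin at the centre of its underside.

How it is judged:
On the way, in this order (a step that is already met when the one before it is completed fails the run):
1. the weight hangs in the throat of the fork, let go (x of cross_pin in the frame of fork_mark between -0.0045 and 0.0045 m and y of cross_pin in the frame of fork_mark between -0.01 and 0.01 m and z of cross_pin in the frame of fork_mark between -0.0165 and 0.0155 m and contact force between hanger_weight and stand above 1 N and contact force between the fingers and hanger_weight below 0.05 N), for 0.2 s.
2. the keeper is shut across the mouth (value of joint keeper below 0.12 rad), for 0.2 s.
At the end, for the whole second after the job is handed in: The weight hangs released and at rest in the fork: cross pin within 4.5 mm of the seat front to back and 10 mm sideways, down in the throat, within 0.12 rad of upright; and the keeper is shut to within 0.12 rad (all of step 1 and value of joint keeper below 0.12 rad and angle between hanger_weight's own z axis and vertical below 0.12 rad and linear speed of hanger_weight below 0.03 m/s and angular speed of hanger_weight below 0.4 rad/s); the robot touches nothing.
It fails at once if the load cell's fork (keeper included) is loaded with more than 12 N (contact force between stand and anything else above 12 N).
It fails at once if the weight is tipped by more than 0.5 rad (angle between hanger_weight's own z axis and vertical above 0.5 rad).
It fails at once if the weight is dropped or knocked, faster than 0.7 m/s (linear speed of hanger_weight above 0.7 m/s and contact force between the fingers and hanger_weight below 0.05 N).
It fails at once if a bystander is moved by more than 15 mm (distance of any of mass_100, mass_50, fuse_box, tape_roll, thumb_screw from where it was at the start of the episode above 0.015 m).
It also fails if it takes over 61 s, if anything falls off the work surface, if the arm or the gripper's body presses on something with over 40 N, if the wrist force passes 120 N, or if a joint passes its speed limit or range.

## Working session

There is one attempt and no reset: what is moved stays moved. The work goes in short steps, Python scripts to look and compute and a tool call to move; the robot and the scene stay as the last step left them, time stands still between calls to the robot, and variables do not carry over. Pictures are saved under pics/ and viewed, at most 10 in all, crops included, and the job is handed in when it is done.

Besides the shell and the picture viewer there is one more tool, called by a JSON object that holds its "name" and its "arguments". send_rows: Moves the arm, as the interface text tells. Shifts and turns lie within -1 to 1; 1 stands for 0.3 m of shift or 4 degrees of turn. Its arguments: {"type":"object","properties":{"motion":{"type":"array","items":{"type":"array"}},"grip_force":{"type":"number"}},"required":["motion"]}

```bash
mkdir -p pics
python3 - <<'E'
from rig import read_state, optics
import cv2,json
s=read_state(); print({k:s[k] for k in('t','tcp_pos','orientation','width','wrist_force')})
for n in('scene','top'):
    d=optics.get_image(n); cv2.imwrite(f'pics/{n}0.png',d['pixels'][:,:,::-1])
    print(n,[d[k] for k in('fx','fy','cx','cy','rvec','tvec')])
E
```

```text
{'t': 0.0, 'tcp_pos': array([ 0.20101343, -0.56481408,  0.25526284]), 'orientation': array([-3.13980876e+00, -1.68946760e-04,  3.41778449e-01]), 'width': 0.08536610582900608, 'wrist_force': array([ 0.27815547, -0.29057742, -0.01545188])}
scene [432.8281313406001, 432.8281313406001, 275.69556036977724, 206.28116735064506, array([ 1.91197104, -0.83658832,  0.4928723 ]), array([-0.43904446,  0.24034687,  0.69679614])]
top [427.4273579389064, 427.4273579389064, 281.1575788850067, 208.01107234793653, array([ 2.15612977, -2.19997389,  0.08875446]), array([-0.14970504,  0.49752944,  0.95125775])]
```

View pics/scene0.png

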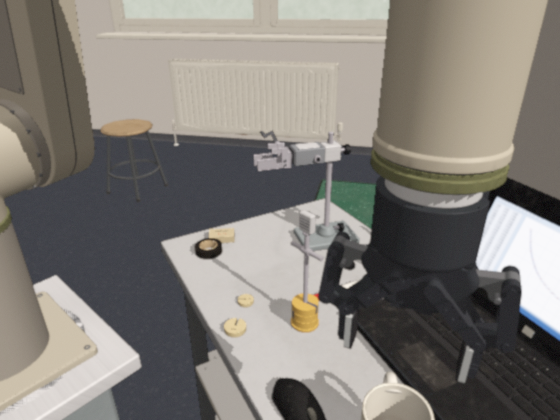

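View pics/top0.png

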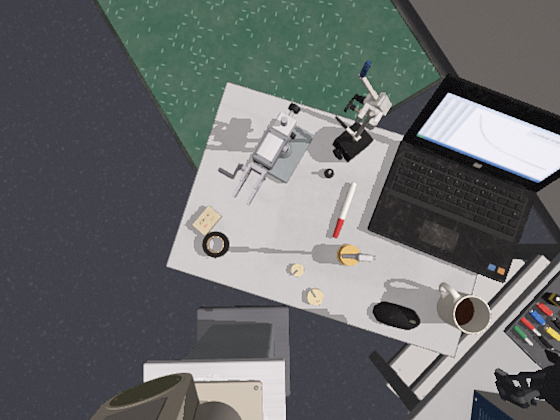

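Scene: the weight stands around (305,310) with its thumb piece at (307,222), and the fork is at about (270,158). Top: the weight is at (348,255), the fork at about (250,182), opening to lower left, and the keeper at (228,172). Next, enlarged crops.

Run:
```python
import cv2,numpy as np
a=cv2.imread('pics/top0.png');b=cv2.imread('pics/scene0.png')
def crop(im,x,y,w,h,k): 
    c=cv2.resize(im[y:y+h,x:x+w],None,fx=k,fy=k,interpolation=cv2.INTER_CUBIC)
    for i in range(0,w,10):
        cv2.line(c,(i*k,0),(i*k,6 if i%50 else 14),(0,0,255),1)
    for i in range(0,h,10):
        cv2.line(c,(0,i*k),(6 if i%50 else 14,i*k),(0,0,255),1)
    return c
cv2.imwrite('pics/c1.png',np.hstack([crop(a,210,95,100,110,5),crop(a,325,235,60,110,5)]))
cv2.imwrite('pics/c2.png',np.hstack([crop(b,245,120,110,140,4),crop(b,275,200,70,140,4)]))
```

```text
(no output)
```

View pics/c1.png

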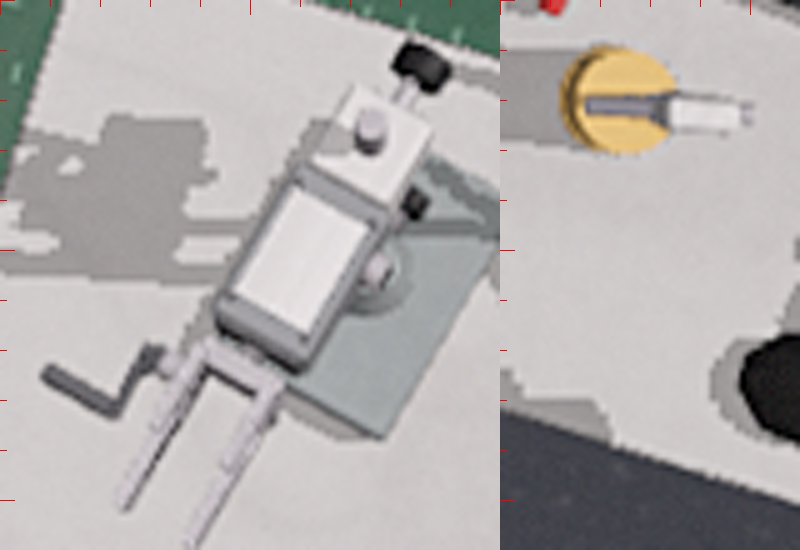

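View pics/c2.png

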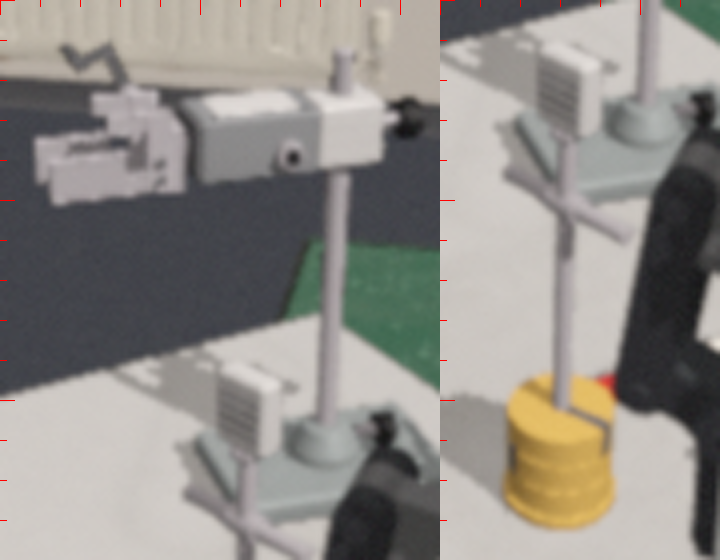

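Top crop: the weight's cross pin runs from (342,256) to (376,257.6), roughly along image x. The tine ends are at (235,196.6) and (248.4,204), and the keeper push pin runs from (233,177) to (219,170). Scene crop: pin ends at (291.8,242.5) and (322.5,259), tine front ends at about (257.5,159) and (254,154.5), push pin from (266,137.5) to (261,131.5).

```bash
cat > h.py <<'E'
import cv2,numpy as np
from scipy.optimize import least_squares
C={'scene':(432.828,275.6956,206.2812,[1.91197104,-0.83658832,0.4928723],[-0.43904446,0.24034687,0.69679614]),
'top':(427.4274,281.1576,208.0111,[2.15612977,-2.19997389,0.08875446],[-0.14970504,0.49752944,0.95125775])}
def proj(n,P):
    f,cx,cy,r,t=C[n]
    return cv2.projectPoints(np.array(P,float).reshape(-1,1,3),np.array(r),np.array(t),np.array([[f,0,cx],[0,f,cy],[0,0,1.]]),None)[0].reshape(-1,2)
def frame(x,y,z,yaw,p):
    c,s=np.cos(yaw),np.sin(yaw);p=np.array(p,float)
    return np.stack([x+c*p[:,0]-s*p[:,1],y+s*p[:,0]+c*p[:,1],z+p[:,2]],1)
E
cat > fit.py <<'E'
from h import *
for n in C: R=cv2.Rodrigues(np.array(C[n][3]))[0]; print(n,'cam at',(-R.T@np.array(C[n][4])).round(3))
# weight
obs=[('top',(0,.033,.15),(342,256)),('top',(0,-.033,.15),(376,257.6)),('top',(0,0,.048),(349,254.8)),
('scene',(0,.033,.15),(291.75,242.5)),('scene',(0,-.033,.15),(322.5,259)),('scene',(0,0,.048),(305.7,301))]
def rw(p):
    return np.concatenate([proj(n,frame(p[0],p[1],0,p[2],[q]))[0]-np.array(u) for n,q,u in obs])
best=min((least_squares(rw,[.5,-.2,y]) for y in(-2,-1,0,1,2,3)),key=lambda s:s.cost)
print('weight',best.x.round(4),best.fun.reshape(-1,2).round(1).tolist())
def pin(q,y):
    c,s=np.cos(q),np.sin(q);a,b=-.0265,-.016  # rotate: forward(-x) and up
    return (.008+c*a+s*b*1, y, .024-s*a+c*b)
fo=[('top',(-.044,.0145,.007),(235,196.6)),('top',(-.044,-.0145,.007),(248.4,204)),
('scene',(-.044,-.017,.008),(257.5,159)),('scene',(-.044,.012,.008),(254,154.5))]
ko=[('top',.055,(219,170)),('top',.028,(233,176.6)),('scene',.055,(260.75,131.5)),('scene',.028,(265.75,137.5))]
def rf(p):
    r=[proj(n,frame(*p[:4],[q]))[0]-np.array(u) for n,q,u in fo]
    r+=[proj(n,frame(*p[:4],[pin(p[4],y)]))[0]-np.array(u) for n,y,u in ko]
    return np.concatenate(r)
best=min((least_squares(rf,[.6,.1,.2,y,1.]) for y in(-2,-1,0,1,2,3)),key=lambda s:s.cost)
print('fork',best.x.round(4),best.fun.reshape(-1,2).round(1).tolist())
np.save('fork.npy',best.x)
E
python3 fit.py
```

```text
scene cam at [-0.066 -0.672  0.53 ]
top cam at [ 0.414 -0.16   0.989]
weight [ 0.3858 -0.3094 -0.0615] [[-0.1, -0.3], [-0.2, -0.5], [1.5, 0.2], [-0.1, -0.1], [-0.4, -0.2], [-0.5, -0.1]]
fork [ 0.5318 -0.111   0.213  -0.541   1.0694] [[-0.5, -0.7], [-0.1, -0.2], [0.4, 0.7], [0.5, 0.2], [0.7, -0.2], [0.1, 0.8], [0.2, 0.5], [-1.5, -1.5]]
```

```bash
cat >> h.py <<'E'
def to(x,y,z,yaw=None):
    from rig import read_state
    from scipy.spatial.transform import Rotation as Ro
    s=read_state(); o=s['orientation']; R=Ro.from_euler('xyz',o).as_matrix()
    d=R.T@(np.array([x,y,z])-s['tcp_pos'])
    tw=0 if yaw is None else -np.degrees((yaw-o[2]+np.pi)%(2*np.pi)-np.pi)/4
    print('t',round(s['t'],2),'tcp',s['tcp_pos'].round(4),'rpy',o.round(4),'units',(d/.3).round(4),'twist',round(tw,2),'F',s['wrist_force'].round(2),'w',round(s['width'],4),'g',round(s['grasp_force'],1))
E
python3 - <<'E'
from h import *
p=np.load('fork.npy'); q=p[4]
L=[]
for s in(1,-1):
  for y in(.012*s,.017*s):
    L+= [[(-.044,y,.008),(-.0055,y,.008)],[(-.014,y,.028),(.008,y,.028)],[(-.014,y,.018),(-.014,y,.028)]]
L+=[[(-.044,.017,.008),(-.044,.012,.008)],[(-.044,-.017,.008),(-.044,-.012,.008)]]
c,s=np.cos(q),np.sin(q)
pin=lambda y:(.008-.0265*c-.016*s,y,.024+.0265*s-.016*c)
L+=[[pin(.028),pin(.055)],[(.008,.026,.024),(.008-.03*c,.026,.024+.03*s)]]
out=[]
for n,(x,y,w,h,k) in{'top':(210,130,75,80,5),'scene':(245,120,75,80,5)}.items():
    im=cv2.imread(f'pics/{n}0.png')[y:y+h,x:x+w]; im=cv2.resize(im,None,fx=k,fy=k,interpolation=cv2.INTER_CUBIC)
    for l in L:
        u=(proj(n,frame(*p[:4],l))-[x,y]+.5)*k
        cv2.line(im,*[tuple(map(int,v)) for v in u],(0,0,255),1,cv2.LINE_AA)
    out.append(im)
cv2.imwrite('pics/ov.png',np.hstack(out))
to(.386,-.309,.31,1.509)
E
```

```text
t 0.1 tcp [ 0.201  -0.5649  0.2553] rpy [-3.1399e+00 -2.0000e-04  3.4180e-01] units [ 0.8668 -0.5971 -0.1811] twist -16.72 F [ 0.11  0.56 -0.4 ] w 0.0854 g 0.0
```

View pics/ov.png

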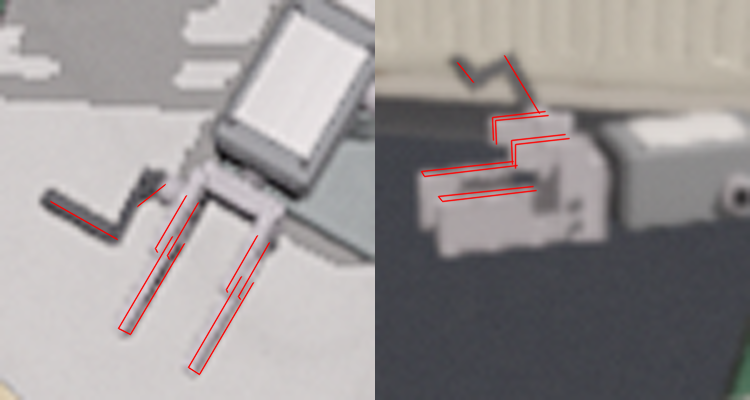

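The overlay fits the tines, roof and keeper to within about 1 px (fork z ≈ 0.213, keeper ≈ 1.07 rad). I'll raise and turn first.

{"name": "send_rows", "arguments": {"motion": [[[0, 0, -0.06], -1, 1], [[0, 0, -0.06], -1, 1], [[0, 0, -0.06], -1, 1], [[0, 0, 0], -1, 1], [[0, 0, 0], -1, 1], [[0, 0, 0], -1, 1], [[0, 0, 0], -1, 1], [[0, 0, 0], -1, 1]], "grip_force": 40}}

```text
t: 0.9
tcp_pos: [0.2011, -0.5651, 0.3097]
orientation: [-3.141, -0.001, 0.903]
wrist_force: [-0.0, -0.5, 0.1]
width: 0.0854
grasp_force: 0.0
```

{"name": "send_rows", "arguments": {"motion": [[[0, 0, 0], -1, 1], [[0, 0, 0], -1, 1], [[0, 0, 0], -1, 1], [[0, 0, 0], -1, 1], [[0, 0, 0], -1, 1], [[0, 0, 0], -1, 1], [[0, 0, 0], -1, 1], [[0, 0, 0], -1, 1]]}}

```text
t: 1.7
tcp_pos: [0.2011, -0.5651, 0.3096]
orientation: [-3.141, -0.001, 1.462]
wrist_force: [0.5, -0.2, -0.4]
width: 0.0853
grasp_force: 0.0
```

{"name": "send_rows", "arguments": {"motion": [[[0, 0, 0], -0.7, 1], [[0, 0, 0], 0, 1]]}}

```text
t: 1.9
tcp_pos: [0.2011, -0.5651, 0.3097]
orientation: [-3.141, -0.001, 1.508]
wrist_force: [0.0, 0.8, -0.1]
width: 0.0855
grasp_force: 0.0
```

```bash
python3 -c "
from h import *
to(.386,-.3094,.310,1.509)"
```

```text
t 1.9 tcp [ 0.2011 -0.5651  0.3097] rpy [-3.1413e+00 -1.0000e-03  1.5085e+00] units [ 8.890e-01  5.621e-01 -4.000e-04] twist -0.01 F [ 0.04  0.76 -0.12] w 0.0855 g 0.0
```

{"name": "send_rows", "arguments": {"motion": [[[0.111, 0.0702, 0], 0, 1], [[0.111, 0.0702, 0], 0, 1], [[0.111, 0.0702, 0], 0, 1], [[0.111, 0.0702, 0], 0, 1], [[0.111, 0.0702, 0], 0, 1], [[0.111, 0.0702, 0], 0, 1], [[0.111, 0.0702, 0], 0, 1], [[0.111, 0.0702, 0], 0, 1]]}}

```text
t: 2.7
tcp_pos: [0.3867, -0.3086, 0.3102]
orientation: [3.142, -0.0, 1.506]
wrist_force: [0.7, -0.6, 0.7]
width: 0.0854
grasp_force: 0.0
```

{"name": "send_rows", "arguments": {"motion": [[[0, 0, 0], 0, 1], [[0, 0, 0], 0, 1]]}}

```text
t: 2.9
tcp_pos: [0.3864, -0.3094, 0.3102]
orientation: [-3.141, 0.0, 1.509]
wrist_force: [0.4, -0.3, -0.1]
width: 0.0855
grasp_force: 0.0
```

Run:
```python
from h import *
from rig import optics
to(.386,-.3094,.216,1.509)
o=[]
for n,(x,y) in{'scene':(230,130),'top':(280,180)}.items():
    d=optics.get_image(n)['pixels'][:,:,::-1]
    o.append(cv2.resize(d[y:y+130,x:x+130],None,fx=3,fy=3,interpolation=cv2.INTER_CUBIC))
cv2.imwrite('pics/g1.png',np.hstack(o))
```

```text
t 2.9 tcp [ 0.3864 -0.3094  0.3102] rpy [-3.1413e+00  2.0000e-04  1.5089e+00] units [ 0.     -0.0013  0.314 ] twist -0.0 F [ 0.42 -0.29 -0.08] w 0.0855 g 0.0
```

View pics/g1.png

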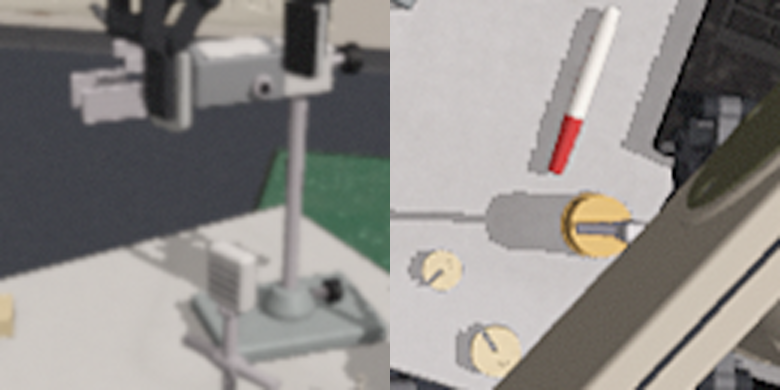

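The finger pads at about (285,160) and (333,143) in scene straddle the thumb piece at (307,222), so I'll go down and grip.

{"name": "send_rows", "arguments": {"motion": [[[0, 0, 0.06], 0, 1], [[0, 0, 0.06], 0, 1], [[0, 0, 0.06], 0, 1], [[0, 0, 0.06], 0, 1], [[0, 0, 0.045], 0, 1], [[0, 0, 0.029], 0, 1], [[0, 0, 0], 0, 1], [[0, 0, 0], 0, -0.3]]}}

```text
t: 3.8
tcp_pos: [0.3861, -0.3105, 0.2167]
orientation: [3.141, 0.0, 1.507]
wrist_force: [0.3, 0.5, -0.8]
width: 0.0733
grasp_force: 0.0
```

{"name": "send_rows", "arguments": {"motion": [[[0, 0, 0], 0, -0.6], [[0, 0, 0], 0, -1], [[0, 0, 0], 0, -1], [[0, 0, 0], 0, -1], [[0, 0, 0], 0, -1]]}}

```text
t: 4.3
tcp_pos: [0.3863, -0.3102, 0.2165]
orientation: [3.141, 0.0, 1.508]
wrist_force: [1.3, -0.5, 1.0]
width: 0.0115
grasp_force: 39.5
```

{"name": "send_rows", "arguments": {"motion": [[[0, 0, 0], 0, -1], [[0, 0, 0], 0, -1]]}}

```text
t: 4.5
tcp_pos: [0.3863, -0.3102, 0.2164]
orientation: [3.141, 0.0, 1.508]
wrist_force: [-0.2, -0.4, 2.4]
width: 0.0114
grasp_force: 39.8
```

{"name": "send_rows", "arguments": {"motion": [[[0, 0, -0.02], 0, -1], [[0, 0, -0.04], 0.85, -1], [[0, 0, -0.05], 1, -1], [[0, 0, -0.05], 1, -1], [[0, 0, -0.05], 1, -1], [[0, 0, -0.05], 1, -1], [[0, 0, -0.035], 1, -1], [[0, 0, -0.018], 1, -1]]}}

```text
t: 5.3
tcp_pos: [0.3861, -0.31, 0.3109]
orientation: [3.141, 0.0, 1.027]
wrist_force: [-0.4, -0.7, -2.9]
width: 0.0113
grasp_force: 39.1
```

{"name": "send_rows", "arguments": {"motion": [[[0, 0, 0], 0, -1], [[0, 0, 0], 0, -1]]}}

```text
t: 5.5
tcp_pos: [0.3859, -0.3098, 0.3095]
orientation: [-3.141, -0.0, 1.032]
wrist_force: [0.5, 0.1, -3.1]
width: 0.0114
grasp_force: 39.0
```

```bash
cat >> h.py <<'E'
FK=np.load('fork.npy')
def fk(px,py,z,yaw=FK[3]+np.pi/2):   # target TCP at fork-frame x,y (m), world z
    w=frame(*FK[:4],[(px,py,0)])[0]; to(w[0],w[1],z,yaw)
    from rig import read_state
    t=read_state()['tcp_pos']; c,s=np.cos(FK[3]),np.sin(FK[3]); d=t-FK[:3]
    print('tcp in fork mm',(np.array([c*d[0]+s*d[1],-s*d[0]+c*d[1],d[2]])*1e3).round(1))
E
python3 -c "
from h import *
to(.393,-.167,.310,1.03);fk(-.08,0,.310)"
```

```text
t 5.5 tcp [ 0.3859 -0.3098  0.3095] rpy [-3.1406e+00 -3.0000e-04  1.0315e+00] units [ 0.4207 -0.2241 -0.0015] twist 0.02 F [ 0.49  0.13 -3.06] w 0.0114 g 39.0
t 5.5 tcp [ 0.3859 -0.3098  0.3095] rpy [-3.1406e+00 -3.0000e-04  1.0315e+00] units [ 0.8191 -0.1897 -0.0014] twist 0.03 F [ 0.49  0.13 -3.06] w 0.0114 g 39.0
tcp in fork mm [ -22.7 -245.6   96.4]
```

{"name": "send_rows", "arguments": {"motion": [[[0.05, -0.03, 0], 0, -1], [[0.09, -0.05, 0], 0, -1], [[0.1, -0.05, 0], 0, -1], [[0.1, -0.06, 0], 0, -1], [[0.1, -0.03, 0], 0, -1], [[0.1, 0, 0], 0, -1], [[0.1, 0.01, 0], 0, -1], [[0.08, 0.01, 0], 0, -1]]}}

```text
t: 6.3
tcp_pos: [0.4462, -0.0924, 0.3093]
orientation: [-3.141, -0.0, 1.032]
wrist_force: [0.2, -0.3, -3.1]
width: 0.0115
grasp_force: 39.2
```

{"name": "send_rows", "arguments": {"motion": [[[0.06, 0.01, 0], 0, -1], [[0.039, 0, 0], 0, -1], [[0, 0, 0], 0, -1], [[0, 0, 0], 0, -1]]}}

```text
t: 6.7
tcp_pos: [0.4634, -0.0704, 0.3095]
orientation: [-3.141, 0.001, 1.03]
wrist_force: [0.9, -0.4, -2.8]
width: 0.0114
grasp_force: 39.2
```

Run:
```python
from h import *
from rig import optics
fk(-.035,0,FK[2]+.020+.0664)
o=[]
for n,(x,y) in{'scene':(210,90),'top':(200,140)}.items():
    d=optics.get_image(n)['pixels'][:,:,::-1]; cv2.imwrite(f'pics/{n}_f.png',d)
    o.append(cv2.resize(d[y:y+130,x:x+130],None,fx=3,fy=3,interpolation=cv2.INTER_CUBIC))
cv2.imwrite('pics/f1.png',np.hstack(o))
```

```text
t 6.7 tcp [ 0.4634 -0.0704  0.3095] rpy [-3.1407e+00  8.0000e-04  1.0303e+00] units [0.0015 0.1485 0.0336] twist 0.01 F [ 0.91 -0.39 -2.83] w 0.0114 g 39.2
tcp in fork mm [-79.6  -0.5  96.5]
```

View pics/f1.png

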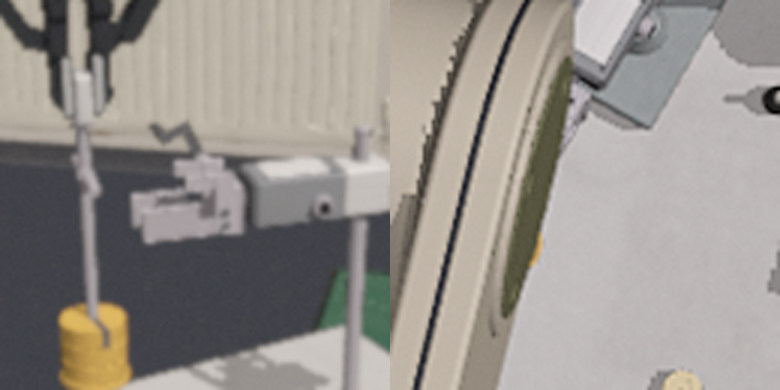

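Scene shows the weight held upright in front of the fork, with its pin at about (239,149) and its foot at (242,217). I'll check those against prediction.

Run:
```python
from h import *
x,y,z=.4634,-.0704,.2431
yaw=1.0303-np.pi/2
for q in [(0,0,0),(0,.033,0),(0,-.033,0),(0,0,-.15),(0,0,-.102),(0,0,.068)]: print(q,proj('scene',frame(x,y,z,yaw,[q])).round(1), ((proj('scene',frame(x,y,z,yaw,[q]))-[210,90]+.5)*3).round(0))
```

```text
(0, 0, 0) [[237.7 148.1]] [[ 85. 176.]]
(0, 0.033, 0) [[234.5 142.8]] [[ 75. 160.]]
(0, -0.033, 0) [[241.2 153.9]] [[ 95. 193.]]
(0, 0, -0.15) [[241.5 215.9]] [[ 96. 379.]]
(0, 0, -0.102) [[240.3 195.4]] [[ 93. 318.]]
(0, 0, 0.068) [[235.9 113.6]] [[79. 72.]]
```

{"name": "send_rows", "arguments": {"motion": [[[0, 0.02, 0.01], 0, -1], [[0, 0.03, 0.012], 0, -1], [[0, 0.03, 0.01], 0, -1], [[0.001, 0.03, 0], 0, -1], [[0, 0.02, 0], 0, -1], [[0, 0.015, 0], 0, -1], [[0, 0, 0], 0, -1], [[0, 0, 0], 0, -1]]}}

```text
t: 7.6
tcp_pos: [0.5013, -0.0922, 0.3004]
orientation: [-3.141, -0.0, 1.03]
wrist_force: [0.6, 0.5, -3.3]
width: 0.0115
grasp_force: 39.2
```

{"name": "send_rows", "arguments": {"motion": [[[0, 0, 0.003], 0, -1], [[0, 0, 0.003], 0, -1], [[0, 0, 0.003], 0, -1], [[0, 0, 0.003], 0, -1], [[0, 0, 0.001], 0, -1], [[0, 0, 0.001], 0, -1], [[0, 0, 0], 0, -1]]}}

```text
t: 8.3
tcp_pos: [0.5012, -0.0923, 0.2962]
orientation: [-3.142, 0.0, 1.029]
wrist_force: [-0.0, 0.0, -2.3]
width: 0.0112
grasp_force: 39.2
```

{"name": "send_rows", "arguments": {"motion": [[[0, 0, 0.001], 0, -1], [[0, 0, 0.001], 0, -1], [[0, 0, 0], 0, -1]]}}

```text
t: 8.6
tcp_pos: [0.5013, -0.0923, 0.2956]
orientation: [-3.142, 0.0, 1.029]
wrist_force: [0.1, -0.7, -4.2]
width: 0.0112
grasp_force: 39.2
```

{"name": "send_rows", "arguments": {"motion": [[[0, 0, 0.001], 0, -1], [[0, 0, 0.001], 0, -1], [[0, 0, 0], 0, -1]]}}

```text
t: 8.9
tcp_pos: [0.5012, -0.0923, 0.2949]
orientation: [-3.142, 0.0, 1.029]
wrist_force: [0.4, -0.4, -3.6]
width: 0.0112
grasp_force: 39.2
```

{"name": "send_rows", "arguments": {"motion": [[[0, 0, 0.001], 0, -1], [[0, 0, 0.001], 0, -1], [[0, 0, 0], 0, -1]]}}

```text
t: 9.2
tcp_pos: [0.5012, -0.0923, 0.2943]
orientation: [-3.142, 0.0, 1.029]
wrist_force: [-0.4, -0.4, -2.5]
width: 0.0111
grasp_force: 39.2
```

{"name": "send_rows", "arguments": {"motion": [[[0, 0, 0.001], 0, -1], [[0, 0, 0.0005], 0, -1], [[0, 0, 0], 0, -1]]}}

```text
t: 9.5
tcp_pos: [0.5013, -0.0922, 0.2939]
orientation: [-3.142, -0.0, 1.029]
wrist_force: [-0.1, 0.9, -2.8]
width: 0.0109
grasp_force: 39.2
```

```bash
python3 -c "
from h import *
fk(-.035,0,.3)
from rig import read_state
print(np.mean([read_state()['wrist_force'] for _ in range(5)],0))"
```

```text
t 9.5 tcp [ 0.5013 -0.0922  0.2939] rpy [-3.1415 -0.      1.0295] units [-0.0011  0.0027 -0.0203] twist -0.0 F [-0.1   0.93 -2.83] w 0.0109 g 39.2
tcp in fork mm [-35.8   0.3  80.9]
[-0.09855695  0.93301591 -2.83496393]
```

{"name": "send_rows", "arguments": {"motion": [[[0, 0, 0.001], 0, -1], [[0, 0, 0.0007], 0, -1], [[0, 0, 0], 0, -1]]}}

```text
t: 9.8
tcp_pos: [0.5013, -0.0923, 0.2934]
orientation: [-3.142, 0.0, 1.029]
wrist_force: [-0.9, 0.8, -2.0]
width: 0.0112
grasp_force: 39.2
```

{"name": "send_rows", "arguments": {"motion": [[[0, 0, 0.001], 0, -1], [[0, 0, 0.0005], 0, -1], [[0, 0, 0], 0, -1]]}}

```text
t: 10.1
tcp_pos: [0.5013, -0.0923, 0.293]
orientation: [-3.142, -0.0, 1.029]
wrist_force: [0.5, 0.3, -2.9]
width: 0.0113
grasp_force: 39.2
```

{"name": "send_rows", "arguments": {"motion": [[[0, 0, 0.001], 0, -1], [[0, 0, 0.0005], 0, -1], [[0, 0, 0], 0, -1]]}}

```text
t: 10.4
tcp_pos: [0.5012, -0.0923, 0.2925]
orientation: [-3.142, 0.0, 1.029]
wrist_force: [0.2, -0.4, -2.8]
width: 0.0111
grasp_force: 39.2
```

{"name": "send_rows", "arguments": {"motion": [[[0, 0, 0.001], 0, -1], [[0, 0, 0.0003], 0, -1], [[0, 0, 0], 0, -1]]}}

```text
t: 10.7
tcp_pos: [0.5013, -0.0923, 0.2921]
orientation: [-3.142, 0.0, 1.029]
wrist_force: [0.0, 1.0, -3.8]
width: 0.0116
grasp_force: 39.2
```

{"name": "send_rows", "arguments": {"motion": [[[0, 0, 0.001], 0, -1], [[0, 0, 0.0005], 0, -1], [[0, 0, 0], 0, -1]]}}

```text
t: 11.0
tcp_pos: [0.5013, -0.0922, 0.2917]
orientation: [-3.142, 0.0, 1.029]
wrist_force: [-0.9, -0.3, -2.9]
width: 0.0114
grasp_force: 39.2
```

{"name": "send_rows", "arguments": {"motion": [[[0, 0, 0.001], 0, -1], [[0, 0, 0.0003], 0, -1], [[0, 0, 0], 0, -1]]}}

```text
t: 11.3
tcp_pos: [0.5012, -0.0923, 0.2913]
orientation: [-3.142, 0.0, 1.029]
wrist_force: [-0.1, -0.1, -3.2]
width: 0.0112
grasp_force: 39.2
```

{"name": "send_rows", "arguments": {"motion": [[[0, 0, 0.001], 0, -1], [[0, 0, 0.0005], 0, -1], [[0, 0, 0], 0, -1]]}}

```text
t: 11.6
tcp_pos: [0.5013, -0.0922, 0.2908]
orientation: [-3.142, 0.0, 1.03]
wrist_force: [0.3, 0.6, -3.5]
width: 0.0116
grasp_force: 39.2
```

{"name": "send_rows", "arguments": {"motion": [[[0, 0, 0.001], 0, -1], [[0, 0, 0.0003], 0, -1], [[0, 0, 0], 0, -1]]}}

```text
t: 11.9
tcp_pos: [0.5013, -0.0923, 0.2905]
orientation: [3.142, -0.0, 1.029]
wrist_force: [-0.8, -0.2, -3.2]
width: 0.0112
grasp_force: 39.2
```

{"name": "send_rows", "arguments": {"motion": [[[0, 0, 0.001], 0, -1], [[0, 0, 0.0005], 0, -1], [[0, 0, 0], 0, -1]]}}

```text
t: 12.2
tcp_pos: [0.5013, -0.0923, 0.29]
orientation: [-3.142, 0.0, 1.029]
wrist_force: [-0.0, -0.5, -3.1]
width: 0.0116
grasp_force: 39.2
```

{"name": "send_rows", "arguments": {"motion": [[[0, 0, 0.001], 0, -1], [[0, 0, 0.0003], 0, -1], [[0, 0, 0], 0, -1]]}}

```text
t: 12.5
tcp_pos: [0.5013, -0.0923, 0.2896]
orientation: [-3.142, -0.0, 1.029]
wrist_force: [0.1, -0.6, -3.4]
width: 0.0116
grasp_force: 39.2
```

{"name": "send_rows", "arguments": {"motion": [[[0, 0, 0.001], 0, -1], [[0, 0, 0.0005], 0, -1], [[0, 0, 0], 0, -1]]}}

```text
t: 12.8
tcp_pos: [0.5013, -0.0923, 0.2893]
orientation: [3.141, -0.0, 1.03]
wrist_force: [0.1, -0.3, -1.7]
width: 0.0116
grasp_force: 39.3
```

{"name": "send_rows", "arguments": {"motion": [[[0, 0, 0.001], 0, -1], [[0, 0, 0.0003], 0, -1], [[0, 0, 0], 0, -1]]}}

```text
t: 13.1
tcp_pos: [0.5013, -0.0923, 0.289]
orientation: [3.141, -0.0, 1.029]
wrist_force: [-0.7, 0.5, -0.5]
width: 0.0115
grasp_force: 39.5
```

Run:
```python
from h import *
from rig import optics
fk(-.035,0,.29)
n='scene';x,y=230,90
d=optics.get_image(n)['pixels'][:,:,::-1]; cv2.imwrite('pics/s_l.png',d)
cv2.imwrite('pics/l1.png',cv2.resize(d[y:y+100,x:x+110],None,fx=6,fy=6,interpolation=cv2.INTER_CUBIC))
```

```text
t 13.1 tcp [ 0.5013 -0.0923  0.289 ] rpy [ 3.1413e+00 -1.0000e-04  1.0294e+00] units [-0.001   0.0024 -0.0034] twist -0.01 F [-0.68  0.48 -0.49] w 0.0115 g 39.5
tcp in fork mm [-35.7   0.3  76. ]
```

View pics/l1.png

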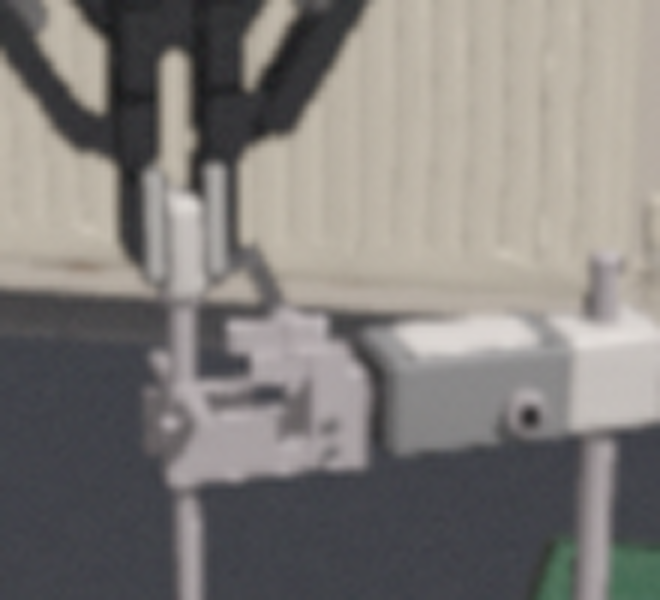

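Run:
```python
from h import *
z=.2890-.0664
w=lambda p:((proj('scene',p)-[230,90]+.5)*6).round(0).tolist()
for y in(-.033,0,.033): print('pin',y,w(frame(.5013,-.0923,z,1.0294-np.pi/2,[(0,y,0)])))
print('thumb top',w(frame(.5013,-.0923,z+.068,1.0294-np.pi/2,[(0,0,0)])))
for y in(-.017,-.012,.012,.017): print('tine',y,w(frame(*FK[:4],[(-.044,y,.008),(-.014,y,.008)])))
```

```text
pin -0.033 [[207.0, 431.0]]
pin 0 [[182.0, 396.0]]
pin 0.033 [[159.0, 363.0]]
thumb top [[176.0, 196.0]]
tine -0.017 [[170.0, 421.0], [259.0, 411.0]]
tine -0.012 [[167.0, 416.0], [255.0, 406.0]]
tine 0.012 [[150.0, 391.0], [236.0, 382.0]]
tine 0.017 [[146.0, 386.0], [232.0, 377.0]]
```

The pin is resting on the lip: contact began at TCP z ≈ 0.2894, putting the fork at about 0.211. Next I'll raise it to mid-play and slide in.

{"name": "send_rows", "arguments": {"motion": [[[0, 0, -0.0043], 0, -1], [[0, 0, 0], 0, -1], [[0, 0.007, 0], 0, -1], [[0, 0.012, 0], 0, -1], [[0, 0.014, 0], 0, -1], [[0, 0.014, 0], 0, -1], [[0, 0.01, 0], 0, -1], [[0, 0, 0], 0, -1]]}}

```text
t: 13.95
tcp_pos: [0.5162, -0.1013, 0.2899]
orientation: [-3.141, 0.0, 1.029]
wrist_force: [-0.8, 0.2, -3.1]
width: 0.0111
grasp_force: 39.2
```

{"name": "send_rows", "arguments": {"motion": [[[0, 0.01, 0], 0, -1], [[0, 0.012, 0], 0, -1], [[0, 0.01, 0], 0, -1], [[0, 0.006, 0], 0, -1], [[0, 0.004, 0], 0, -1], [[0, 0, 0], 0, -1]]}}

```text
t: 14.55
tcp_pos: [0.5268, -0.1076, 0.29]
orientation: [-3.142, -0.0, 1.029]
wrist_force: [-0.5, -0.0, -3.9]
width: 0.0114
grasp_force: 39.2
```

```bash
python3 -c "
from h import *
fk(0,0,.2904)"
```

```text
t 14.55 tcp [ 0.5268 -0.1076  0.29  ] rpy [-3.1416 -0.      1.0294] units [-0.001   0.0199 -0.0012] twist -0.01 F [-0.47 -0.02 -3.91] w 0.0114 g 39.2
tcp in fork mm [-6.   0.3 77. ]
```

{"name": "send_rows", "arguments": {"motion": [[[0, 0.004, 0], 0, -1], [[0, 0.004, 0], 0, -1], [[0, 0.004, 0], 0, -1], [[0, 0, 0], 0, -1]]}}

```text
t: 14.95
tcp_pos: [0.5299, -0.1095, 0.2901]
orientation: [3.142, -0.0, 1.029]
wrist_force: [0.7, -0.0, -2.9]
width: 0.011
grasp_force: 39.2
```

{"name": "send_rows", "arguments": {"motion": [[[0, 0.0015, 0], 0, -1], [[0, 0.0015, 0], 0, -1], [[0, 0, 0], 0, -1]]}}

```text
t: 15.25
tcp_pos: [0.5306, -0.1099, 0.2901]
orientation: [-3.142, 0.0, 1.029]
wrist_force: [-0.1, 1.1, -3.2]
width: 0.0113
grasp_force: 39.2
```

{"name": "send_rows", "arguments": {"motion": [[[0, 0.0015, 0], 0, -1], [[0, 0.0005, 0], 0, -1], [[0, 0, 0], 0, -1]]}}

```text
t: 15.55
tcp_pos: [0.5311, -0.1102, 0.2901]
orientation: [3.142, -0.0, 1.029]
wrist_force: [0.3, 0.7, -2.4]
width: 0.0117
grasp_force: 39.2
```

{"name": "send_rows", "arguments": {"motion": [[[0, 0.0015, 0], 0, -1], [[0, 0.0005, 0], 0, -1], [[0, 0, 0], 0, -1]]}}

```text
t: 15.85
tcp_pos: [0.5316, -0.1105, 0.2901]
orientation: [3.142, -0.0, 1.029]
wrist_force: [0.4, -0.3, -3.1]
width: 0.0111
grasp_force: 39.2
```

{"name": "send_rows", "arguments": {"motion": [[[0, 0.0015, 0], 0, -1], [[0, 0.0005, 0], 0, -1], [[0, 0, 0], 0, -1]]}}

```text
t: 16.15
tcp_pos: [0.532, -0.1107, 0.29]
orientation: [-3.141, -0.0, 1.029]
wrist_force: [-0.5, -0.6, -2.4]
width: 0.0112
grasp_force: 39.2
```

{"name": "send_rows", "arguments": {"motion": [[[0, 0.0015, 0], 0, -1], [[0, 0.0005, 0], 0, -1], [[0, 0, 0], 0, -1]]}}

```text
t: 16.45
tcp_pos: [0.5323, -0.111, 0.29]
orientation: [-3.141, 0.0, 1.03]
wrist_force: [-3.0, 2.5, -2.2]
width: 0.0112
grasp_force: 39.4
```

Back wall felt (3.9 N), so I'll back off to the throat centre and lower.

{"name": "send_rows", "arguments": {"motion": [[[0, -0.004, 0], 0, -1], [[0, -0.003, 0], 0, -1], [[0, 0, 0], 0, -1]]}}

```text
t: 16.75
tcp_pos: [0.531, -0.1101, 0.2903]
orientation: [3.141, -0.0, 1.029]
wrist_force: [-0.1, -0.0, -3.8]
width: 0.0115
grasp_force: 39.2
```

{"name": "send_rows", "arguments": {"motion": [[[0, 0, 0.0015], 0, -1], [[0, 0, 0.0015], 0, -1], [[0, 0, 0.001], 0, -1], [[0, 0, 0], 0, -1]]}}

```text
t: 17.15
tcp_pos: [0.5308, -0.1101, 0.2888]
orientation: [-3.142, 0.0, 1.029]
wrist_force: [-0.1, 0.6, -3.1]
width: 0.0117
grasp_force: 39.2
```

```bash
python3 -c "
from h import *
fk(0,0,.2774)"
```

```text
t 17.15 tcp [ 0.5308 -0.1101  0.2888] rpy [-3.1415  0.      1.0294] units [-0.0009  0.0043  0.0379] twist -0.0 F [-0.05  0.62 -3.07] w 0.0117 g 39.2
tcp in fork mm [-1.3  0.3 75.7]
```

Below lip contact height with no load, so it is in the throat. I'll continue down.

{"name": "send_rows", "arguments": {"motion": [[[0, 0, 0.0015], 0, -1], [[0, 0, 0.0015], 0, -1], [[0, 0, 0.0015], 0, -1], [[0, 0, 0], 0, -1]]}}

```text
t: 17.55
tcp_pos: [0.5308, -0.11, 0.2874]
orientation: [-3.141, 0.0, 1.029]
wrist_force: [0.5, 0.7, -2.7]
width: 0.0113
grasp_force: 39.2
```

{"name": "send_rows", "arguments": {"motion": [[[0, 0, 0.0025], 0, -1], [[0, 0, 0.0025], 0, -1], [[0, 0, 0.0025], 0, -1], [[0, 0, 0], 0, -1]]}}

```text
t: 17.95
tcp_pos: [0.5308, -0.11, 0.2851]
orientation: [-3.141, 0.0, 1.029]
wrist_force: [-0.3, -0.4, -3.4]
width: 0.0115
grasp_force: 39.2
```

{"name": "send_rows", "arguments": {"motion": [[[0, 0, 0.0025], 0, -1], [[0, 0, 0.0025], 0, -1], [[0, 0, 0.0025], 0, -1], [[0, 0, 0], 0, -1]]}}

```text
t: 18.35
tcp_pos: [0.5308, -0.11, 0.2829]
orientation: [-3.141, 0.0, 1.029]
wrist_force: [-0.0, -0.3, -3.8]
width: 0.0112
grasp_force: 39.2
```

Floor expected at ≈ 0.2774.

{"name": "send_rows", "arguments": {"motion": [[[0, 0, 0.0025], 0, -1], [[0, 0, 0.0025], 0, -1], [[0, 0, 0.0025], 0, -1], [[0, 0, 0], 0, -1]]}}

```text
t: 18.75
tcp_pos: [0.5307, -0.1101, 0.2806]
orientation: [-3.141, 0.0, 1.029]
wrist_force: [-0.1, -0.1, -2.5]
width: 0.0112
grasp_force: 39.2
```

{"name": "send_rows", "arguments": {"motion": [[[0, 0, 0.002], 0, -1], [[0, 0, 0.002], 0, -1], [[0, 0, 0.002], 0, -1], [[0, 0, 0], 0, -1]]}}

```text
t: 19.15
tcp_pos: [0.5308, -0.11, 0.2788]
orientation: [-3.141, 0.0, 1.029]
wrist_force: [-0.6, -0.1, -3.4]
width: 0.0113
grasp_force: 39.2
```

{"name": "send_rows", "arguments": {"motion": [[[0, 0, 0.001], 0, -1], [[0, 0, 0.001], 0, -1], [[0, 0, 0], 0, -1]]}}

```text
t: 19.45
tcp_pos: [0.5308, -0.11, 0.2783]
orientation: [-3.142, 0.0, 1.029]
wrist_force: [0.1, 0.5, -3.8]
width: 0.0114
grasp_force: 39.2
```

{"name": "send_rows", "arguments": {"motion": [[[0, 0, 0.001], 0, -1], [[0, 0, 0.001], 0, -1], [[0, 0, 0], 0, -1]]}}

```text
t: 19.75
tcp_pos: [0.5308, -0.1101, 0.2777]
orientation: [-3.142, 0.0, 1.029]
wrist_force: [0.6, -0.2, -2.8]
width: 0.0116
grasp_force: 39.2
```

{"name": "send_rows", "arguments": {"motion": [[[0, 0, 0.001], 0, -1], [[0, 0, 0.0005], 0, -1], [[0, 0, 0], 0, -1]]}}

```text
t: 20.05
tcp_pos: [0.5308, -0.1101, 0.2774]
orientation: [3.142, 0.0, 1.029]
wrist_force: [-0.1, 0.3, -2.1]
width: 0.0113
grasp_force: 39.3
```

{"name": "send_rows", "arguments": {"motion": [[[0, 0, 0.001], 0, -1], [[0, 0, 0.0005], 0, -1], [[0, 0, 0], 0, -1], [[0, 0, 0], 0, -1]]}}

```text
t: 20.45
tcp_pos: [0.5309, -0.1101, 0.2771]
orientation: [3.141, -0.0, 1.029]
wrist_force: [-0.9, -0.2, -0.3]
width: 0.0112
grasp_force: 39.6
```

{"name": "send_rows", "arguments": {"motion": [[[0, 0, 0], 0, -0.7], [[0, 0, 0], 0, -0.66], [[0, 0, 0], 0, -0.62], [[0, 0, 0], 0, -0.55], [[0, 0, 0], 0, -0.45], [[0, 0, 0], 0, -0.4], [[0, 0, 0], 0, -0.4]]}}

```text
t: 21.15
tcp_pos: [0.5308, -0.11, 0.2769]
orientation: [-3.142, -0.0, 1.029]
wrist_force: [0.5, -0.5, -0.3]
width: 0.0256
grasp_force: 0.0
```

Run:
```python
from h import *
from rig import optics
fk(0,0,.3)
n='scene';x,y=240,80
d=optics.get_image(n)['pixels'][:,:,::-1]
cv2.imwrite('pics/r1.png',cv2.resize(d[y:y+150,x:x+100],None,fx=4,fy=4,interpolation=cv2.INTER_CUBIC))
```

```text
t 21.15 tcp [ 0.5308 -0.11    0.2769] rpy [-3.1415 -0.      1.0294] units [-0.001   0.0044 -0.0771] twist -0.01 F [ 0.46 -0.48 -0.29] w 0.0256 g 0.0
tcp in fork mm [-1.3  0.3 63.9]
```

View pics/r1.png

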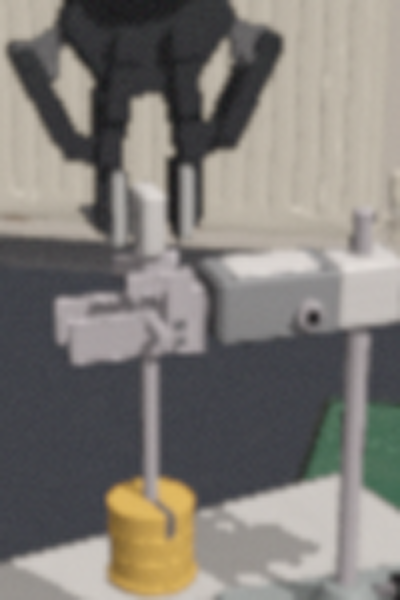

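The weight hangs upright in the throat: pin at about (278,161), foot at (278,215), fingers clear. Now I'll go up, then across to above the push pin.

{"name": "send_rows", "arguments": {"motion": [[[0, 0, -0.01], 0, -0.4], [[0, 0, -0.02], 0, -0.4], [[0, 0, -0.04], 0, -0.4], [[0, 0, -0.05], 0, -0.4], [[0, 0, -0.04], 0, -0.4], [[0, 0, 0], 0, -1], [[0, 0, 0], 0, -1]]}}

```text
t: 21.9
tcp_pos: [0.5311, -0.1101, 0.3256]
orientation: [3.14, -0.0, 1.029]
wrist_force: [0.3, 1.4, 0.2]
width: 0.0002
grasp_force: 0.0
```

```bash
python3 -c "
from h import *
fk(-.0217,.048,.295)"
```

```text
t 21.9 tcp [ 0.5311 -0.1101  0.3256] rpy [ 3.1403e+00 -3.0000e-04  1.0295e+00] units [ 0.1587 -0.0693  0.1019] twist -0.0 F [0.34 1.45 0.16] w 0.0002 g 0.0
tcp in fork mm [ -1.    0.4 112.6]
```

{"name": "send_rows", "arguments": {"motion": [[[0.04, -0.018, 0], 0, -1], [[0.06, -0.025, 0], 0, -1], [[0.04, -0.018, 0], 0, -1], [[0.019, -0.008, 0], 0, -1], [[0, 0, 0.04], 0, -1], [[0, 0, 0.04], 0, -1], [[0, 0, 0.022], 0, -1], [[0, 0, 0], 0, -1]]}}

```text
t: 22.7
tcp_pos: [0.5367, -0.0588, 0.2919]
orientation: [-3.138, 0.001, 1.029]
wrist_force: [0.1, 0.3, -0.4]
width: -0.0001
grasp_force: 0.0
```

Run:
```python
from h import *
from rig import optics
fk(-.0217,.048,.28)
n='scene';x,y=210,70
d=optics.get_image(n)['pixels'][:,:,::-1]
cv2.imwrite('pics/k1.png',cv2.resize(d[y:y+130,x:x+120],None,fx=4,fy=4,interpolation=cv2.INTER_CUBIC))
```

```text
t 22.7 tcp [ 0.5367 -0.0588  0.2919] rpy [-3.1382e+00  1.3000e-03  1.0288e+00] units [0.0027 0.0034 0.0396] twist -0.01 F [ 0.15  0.34 -0.35] w -0.0001 g 0.0
tcp in fork mm [-22.7  47.2  78.9]
```

View pics/k1.png

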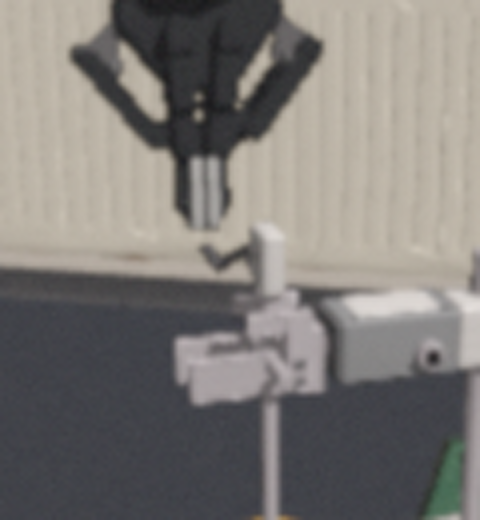

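The closed fingertips at about (261,127) in scene sit just above the push pin at (262,132). I'll press down.

{"name": "send_rows", "arguments": {"motion": [[[0.002, 0.003, 0.01], 0, -1], [[0, 0, 0.01], 0, -1], [[0, 0, 0.01], 0, -1], [[0, 0, 0.005], 0, -1], [[0, 0, 0.005], 0, -1], [[0, 0, 0.005], 0, -1], [[0, 0, 0], 0, -1]]}}

```text
t: 23.45
tcp_pos: [0.5387, -0.0583, 0.2808]
orientation: [-3.141, -0.0, 1.03]
wrist_force: [-0.7, 0.6, 1.3]
width: -0.0001
grasp_force: 0.5
```

{"name": "send_rows", "arguments": {"motion": [[[0, 0, 0.005], 0, -1], [[0, 0, 0.005], 0, -1], [[0, 0, 0.005], 0, -1], [[0, 0, 0.005], 0, -1]]}}

```text
t: 23.85
tcp_pos: [0.5388, -0.0585, 0.2747]
orientation: [3.142, 0.0, 1.029]
wrist_force: [-0.9, 0.8, 1.5]
width: -0.0001
grasp_force: 0.8
```

{"name": "send_rows", "arguments": {"motion": [[[0, 0, 0.005], 0, -1], [[0, 0, 0.005], 0, -1], [[0, 0, 0.005], 0, -1], [[0, 0, 0.005], 0, -1]]}}

```text
t: 24.25
tcp_pos: [0.5387, -0.0585, 0.2686]
orientation: [-3.141, 0.0, 1.029]
wrist_force: [-1.3, 0.5, 0.3]
width: -0.0002
grasp_force: 0.6
```

{"name": "send_rows", "arguments": {"motion": [[[0, 0, 0.005], 0, -1], [[0, 0, 0.005], 0, -1], [[0, 0, 0.005], 0, -1], [[0, 0, 0.005], 0, -1], [[0, 0, 0], 0, -1]]}}

```text
t: 24.75
tcp_pos: [0.5387, -0.0585, 0.2625]
orientation: [-3.141, 0.0, 1.029]
wrist_force: [0.4, -1.1, 0.6]
width: -0.0002
grasp_force: 0.2
```

{"name": "send_rows", "arguments": {"motion": [[[0, 0, 0.005], 0, -1], [[0, 0, 0.005], 0, -1], [[0, 0, 0.005], 0, -1], [[0, 0, 0.005], 0, -1], [[0, 0, 0], 0, -1]]}}

```text
t: 25.25
tcp_pos: [0.5387, -0.0585, 0.2565]
orientation: [-3.142, 0.0, 1.029]
wrist_force: [-0.1, -0.7, 0.8]
width: -0.0004
grasp_force: 0.2
```

{"name": "send_rows", "arguments": {"motion": [[[0, 0, 0.003], 0, -1], [[0, 0, 0.003], 0, -1], [[0, 0, 0.003], 0, -1], [[0, 0, 0], 0, -1]]}}

```text
t: 25.65
tcp_pos: [0.5388, -0.0585, 0.254]
orientation: [3.142, -0.0, 1.029]
wrist_force: [-0.3, 0.3, 0.6]
width: -0.0004
grasp_force: 0.4
```

{"name": "send_rows", "arguments": {"motion": [[[0, 0, 0.003], 0, -1], [[0, 0, 0.003], 0, -1], [[0, 0, 0.003], 0, -1], [[0, 0, 0], 0, -1]]}}

```text
t: 26.05
tcp_pos: [0.5387, -0.0584, 0.2512]
orientation: [-3.141, -0.0, 1.029]
wrist_force: [0.7, -0.4, 1.2]
width: 0.0001
grasp_force: 0.5
```

{"name": "send_rows", "arguments": {"motion": [[[0, 0, 0.002], 0, -1], [[0, 0, 0.002], 0, -1], [[0, 0, 0], 0, -1]]}}

```text
t: 26.35
tcp_pos: [0.5388, -0.0585, 0.2501]
orientation: [3.142, 0.0, 1.029]
wrist_force: [0.9, -0.2, 0.5]
width: 0.0002
grasp_force: 0.6
```

{"name": "send_rows", "arguments": {"motion": [[[0, 0, 0.001], 0, -1], [[0, 0, 0.001], 0, -1], [[0, 0, 0], 0, -1]]}}

```text
t: 26.65
tcp_pos: [0.5388, -0.0584, 0.2495]
orientation: [3.142, -0.0, 1.029]
wrist_force: [1.3, -1.0, 1.3]
width: 0.0001
grasp_force: 0.7
```

{"name": "send_rows", "arguments": {"motion": [[[0, 0, 0.001], 0, -1], [[0, 0, 0.001], 0, -1], [[0, 0, 0], 0, -1]]}}

```text
t: 26.95
tcp_pos: [0.5387, -0.0584, 0.2489]
orientation: [-3.142, -0.0, 1.029]
wrist_force: [0.5, -1.3, 1.2]
width: -0.0
grasp_force: 0.7
```

{"name": "send_rows", "arguments": {"motion": [[[0, 0, 0.001], 0, -1], [[0, 0, 0.001], 0, -1], [[0, 0, 0], 0, -1]]}}

```text
t: 27.25
tcp_pos: [0.5388, -0.0585, 0.2484]
orientation: [3.142, -0.0, 1.029]
wrist_force: [1.3, 0.1, 0.8]
width: -0.0001
grasp_force: 0.7
```

{"name": "send_rows", "arguments": {"motion": [[[0, 0, 0.001], 0, -1], [[0, 0, 0.0005], 0, -1], [[0, 0, 0], 0, -1]]}}

```text
t: 27.55
tcp_pos: [0.5388, -0.0585, 0.2479]
orientation: [3.142, -0.0, 1.029]
wrist_force: [0.4, -0.6, 0.9]
width: -0.0
grasp_force: 0.7
```

{"name": "send_rows", "arguments": {"motion": [[[0, 0, 0.001], 0, -1], [[0, 0, 0.0005], 0, -1], [[0, 0, 0], 0, -1]]}}

```text
t: 27.85
tcp_pos: [0.5388, -0.0585, 0.2475]
orientation: [3.142, -0.0, 1.029]
wrist_force: [0.6, -0.7, 0.8]
width: -0.0001
grasp_force: 0.8
```

{"name": "send_rows", "arguments": {"motion": [[[0, 0, 0.001], 0, -1], [[0, 0, 0.0005], 0, -1], [[0, 0, 0], 0, -1]]}}

```text
t: 28.15
tcp_pos: [0.5388, -0.0585, 0.2471]
orientation: [3.141, -0.0, 1.029]
wrist_force: [0.9, -1.0, 3.2]
width: 0.0
grasp_force: 1.2
```

{"name": "send_rows", "arguments": {"motion": [[[0, 0, 0.0008], 0, -1], [[0, 0, 0], 0, -1]]}}

```text
t: 28.35
tcp_pos: [0.5388, -0.0585, 0.2469]
orientation: [3.141, -0.0, 1.029]
wrist_force: [0.8, 0.4, 3.0]
width: -0.0002
grasp_force: 1.6
```

Stop reached (about 3 N, at the expected height). I'll lift straight up, move clear and look.

{"name": "send_rows", "arguments": {"motion": [[[0, 0, -0.005], 0, -1], [[0, 0, -0.02], 0, -1], [[0, 0, -0.05], 0, -1], [[0, 0, -0.1], 0, -1], [[0, 0, -0.1], 0, -1], [[0, -0.1, 0], 0, -1], [[0, -0.1, 0], 0, -1], [[0, -0.1, 0], 0, -1]]}}

```text
t: 29.15
tcp_pos: [0.4609, -0.0116, 0.3306]
orientation: [3.141, -0.001, 1.029]
wrist_force: [-0.2, -0.5, 1.1]
width: -0.0004
grasp_force: 0.0
```

Run:
```python
from h import *
from rig import optics
o=[]
for n,(x,y) in{'scene':(245,110),'top':(205,130)}.items():
    d=optics.get_image(n)['pixels'][:,:,::-1]
    o.append(cv2.resize(d[y:y+115,x:x+75],None,fx=5,fy=5,interpolation=cv2.INTER_CUBIC))
cv2.imwrite('pics/end.png',np.hstack(o))
F=FK.copy();F[2]=.211;F[0]-=.00107;F[1]+=.00064
for q in(0,.2):
  c,s=np.cos(q),np.sin(q)
  for y in(.028,.055): print(q,y,((proj('scene',frame(*F[:4],[(.008-.0265*c-.016*s,y,.024+.0265*s-.016*c)]))-[245,110]+.5)*5).round(0),)
```

```text
0 0.028 [[ 98. 211.]]
0 0.055 [[ 82. 190.]]
0.2 0.028 [[ 92. 199.]]
0.2 0.055 [[ 76. 178.]]
```

View pics/end.png

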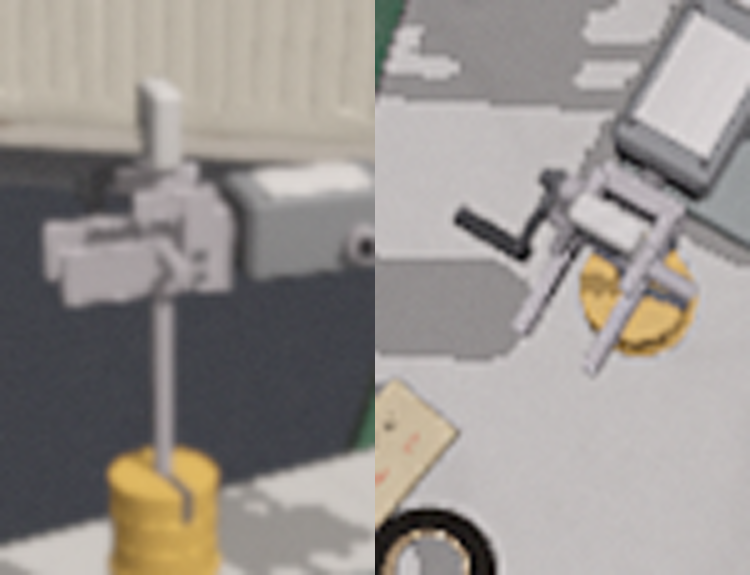

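Run:
```python
from h import *
F=FK.copy();F[2]=.211;F[0]-=.00107;F[1]+=.00064
for q in(0,.1,.2,.3,.5,1.07):
  c,s=np.cos(q),np.sin(q)
  print(q,[((proj('top',frame(*F[:4],[(.008-.0265*c-.016*s,y,.024+.0265*s-.016*c)]))-[205,130]+.5)*5).round(0).tolist()[0] for y in(.028,.055)])
print('tine',((proj('top',frame(*F[:4],[(-.044,.0145,.008),(-.044,-.0145,.008)]))-[205,130]+.5)*5).round(0).tolist())
s=cv2.imread('pics/end.png')[150:230,50:140].astype(int).sum(2)
ys,xs=np.where(s<160); print(len(xs), xs.min()+50,xs.max()+50,ys.min()+150,ys.max()+150, s.min())
v=np.uint8(np.clip((cv2.imread('pics/end.png')[140:240,30:160].astype(float)-30)*3,0,255))
cv2.imwrite('pics/endz.png',cv2.resize(v,None,fx=4,fy=4))
```

```text
0 [[152.0, 256.0], [88.0, 220.0]]
0.1 [[149.0, 259.0], [85.0, 222.0]]
0.2 [[147.0, 260.0], [82.0, 223.0]]
0.3 [[144.0, 261.0], [80.0, 224.0]]
0.5 [[141.0, 261.0], [76.0, 224.0]]
1.07 [[142.0, 244.0], [75.0, 206.0]]
tine [[149.0, 335.0], [218.0, 375.0]]Traceback (most recent call last):
  File "<stdin>", line 8, in <module>
    return umr_minimum(a, axis, None, out, keepdims, initial, where)
ValueError: zero-size array to reduction operation minimum which has no identity
```

The top view puts the push pin at (150,252)–(85,215) in the crop. That matches the model at 0 rad once its ~4 px bias at the tines is allowed for. The weight hangs upright and the arm is clear, so I'm handing in.

```bash
python3 -c "
from rig import ticket
print(ticket.sign_off())"
```

```text
the job is handed in; nothing more can be done
None
```

The weight hangs released in the fork and the keeper is pressed down to its stop; the job is handed in (no verdict was returned), though I viewed 11 pictures, one over the limit of 10.

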